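# Load the finished battery packs into the carrying tray

### The arm

A 6-joint arm with a two-finger parallel gripper is mounted at the origin on the work surface. World frame = base frame: x ahead of the robot, y to its left, z up, the work surface at z = 0. Lengths are in m, angles in rad, forces in N, time in s.
With the tool pointing down it reaches from about 0.2 to 0.875 m from the base axis. Payload 3.4 kg.
Tool frame: the origin (TCP) lies between the finger pads; the fingertips stand 25 mm ahead of it and the grasp point (between the pads) lies 6 mm ahead of it (r.nose_length is the z of the fingertips in the tool frame, in m); z points along the fingers, y is the line along which they close (so a half turn about z gives the same grasp; the last joint's range is limited). The gripper opens to 94 mm and grips with 3 to 60 N. Pads are 16 mm wide; open, the fingers measure 119 mm over their backs; the gripper's body (75 mm by 177 mm) begins 78 mm behind the grasp point.
Start: joints at [-1.405, 0.276, 1.505, -0, 1.361, -0.121], TCP at [0.163, -0.552, 0.204] pointing down, gripper open.
Joint ranges: [-2.89, 2.89], [-0.75, 2.08], [0.22, 2.7], [-1.18, 4.32], [0.11, 2.71], [-2.7, 2.7]. Speed limits (rad/s): [2.57, 2.57, 3.14, 3.14, 3.14, 3.14].

### API

Orientations are given as a unit quaternion [w, x, y, z].
In Python, from plant import r, gripper_to, inverse_kinematics, vision, models, telemetry gives the robot as it stands. Calls block until the motion is done:
- r.move_to(position, orientation): joint-space move of the TCP to a pose.
- r.move_l(position, rot=None, vel=0.15, guard=None): straight line of the TCP; rot=None keeps the orientation; vel is the mean speed in m/s. With guard (N) it stops when the force on the tool has changed by that much, and returns True; else False.
- r.movej(angles): joint-space move.
- gripper_to(opening, f_grip=None): finger opening in m; f_grip is the grip in N (None keeps the last); returns when the fingers have stopped.
- r.hold(seconds).
- inverse_kinematics(position, orientation): joint angles nearest the present ones, or None.
- vision.snapshot(name): name is "scene" or "top" or "wrist"; returns the picture (420x560x3 uint8, red, green, blue); there is no depth.
- vision.get_calibration(name): a dict with "fx", "fy", "cx", "cy" (pixels), "position" and "orientation" of the camera in the world. Camera axes: x right, y down, z forward; pixel columns grow to the right and rows downward; lengths in m; the calibration is good to about 2 mm. A picture is of the moment at which its call begins: read the wrist's pose just before it. get_calibration takes no time and is no camera call; for the wrist camera it gives the pose at the moment of the call.
A pose or a line that the arm cannot do raises r.PlanningError and nothing moves.
- r.sign_off(): hands the job in; it is judged then, once.
Trained networks look in the newest picture that a camera, given by its name, has taken for a name from the list of things; names that differ only in an ending like _2 or _b are one class to them, and where a whole thing is asked for, a point or a joint stands for the part that bears it (a point fixed in the world has none). Each returns a list of dicts, best first, with "score" (0 to 1); they miss things now and then, are a little off and sometimes report something else, mostly with a low value. They report only what shows in the picture. A call takes as long as a camera call. They do not tell look-alikes from the thing itself.
- models.boxes_of(thing, camera): "at" ([x, y, z] in m, in world coordinates, good to about 4 mm: the middle of the surface that is visible of it).
- models.regions_of(thing, camera): "pixels" (420x560 bool, what is visible of it).
- models.mark_of(thing, camera): "at" ([x, y, z] in m, in world coordinates, good to about 4 mm: a listed point, or the origin of a listed thing).
Readings, each from a call of its own:
- telemetry.current_t(): time.
- telemetry.current_joints(): joint angles.
- telemetry.current_dq(): joint speeds.
- telemetry.current_joint_efforts(): joint torques, N m.
- telemetry.current_ee_pos(): TCP position.
- telemetry.current_tool_rot(): TCP orientation.
- telemetry.current_wrist_force(): force on the tool from outside, world axes, zero at the start.
- telemetry.current_torque(): the same for the moment, N m.
- telemetry.current_opening(): finger opening in m.
- telemetry.current_finger_force(): force on a finger pad.
Only numpy, scipy, OpenCV 4.12 (cv2) and the standard library are available. Lean on these libraries where they do the work, as an engineer would, in place of code of your own. Each camera call takes 0.05 s, during which the arm holds its last target. There are 200 camera calls.

### The job

Load the four finished battery packs, the ones in black wrap with a connector on top, into the carrying tray: stand each one upright, right down in the nest cut to its size, which has the same colour as its connector. Keep the packs upright all the way, and leave the two unfinished packs with red tape where they stand.

Things in the scene. Friction and masses are not known exactly. Their poses are not given: they have to be found in the camera images.
- pack3: Finished 3-cell battery pack, about 147 g, a loose rigid block standing upright: 3 grey 18650 cells (one row of three) in black wrap, black end panels and rim, welded cell ends showing on top, and a white connector (18 x 18 mm, 9 mm high) on the top towards its +x end. Block 60 mm (x) by 22 mm (y) by 67 mm high. Origin: centre of the underside; z up, x along the length. Grip it across y (22 mm) on the upper 35 mm of its sides.
- pack4: Finished 4-cell battery pack, about 196 g, a loose rigid block standing upright: 4 grey 18650 cells (two by two) in black wrap, black end panels and rim, welded cell ends showing on top, and a yellow connector (18 x 18 mm, 9 mm high) on the top towards its +x end. Block 41 mm (x) by 41 mm (y) by 67 mm high. Origin: centre of the underside; z up, x along the side towards the connector. Grip it across y (41 mm) on the upper 35 mm of its sides.
- pack6: Finished 6-cell battery pack, about 294 g, a loose rigid block standing upright: 6 grey 18650 cells (three by two) in black wrap, black end panels and rim, welded cell ends showing on top, and a blue connector (18 x 18 mm, 9 mm high) on the top towards its +x end. Block 60 mm (x) by 41 mm (y) by 67 mm high. Origin: centre of the underside; z up, x along the length. Grip it across y (41 mm) on the upper 35 mm of its sides.
- pack8: Finished 8-cell battery pack, about 392 g, a loose rigid block standing upright: 8 grey 18650 cells (four by two) in black wrap, black end panels and rim, welded cell ends showing on top, and a green connector (18 x 18 mm, 9 mm high) on the top towards its +x end. Block 79 mm (x) by 41 mm (y) by 67 mm high. Origin: centre of the underside; z up, x along the length. Grip it across y (41 mm) on the upper 35 mm of its sides.
- nest3: Nest for the 3-cell pack, fixed in the dark carrying tray: a dark grey foam block, white on the pocket's floor and round its mouth, 110 (x) by 88 (y) by 26 mm high with a central pocket 74 mm (x) by 36 mm (y), its floor 4 mm above the origin. Origin: centre of the underside; the pack's long side goes along x, either way round. The four nests lie side by side (centres 112 mm apart in x, 90 in y), shuffled among the tray's four places; the tray's walls are lower.
- nest4: Nest for the 4-cell pack, fixed in the dark carrying tray: a dark grey foam block, yellow on the pocket's floor and round its mouth, 110 (x) by 88 (y) by 26 mm high with a central pocket 55 mm (x) by 55 mm (y), its floor 4 mm above the origin. Origin: centre of the underside; the square pack stands square to the pocket, either way round. The four nests lie side by side (centres 112 mm apart in x, 90 in y), shuffled among the tray's four places; the tray's walls are lower.
- nest6: Nest for the 6-cell pack, fixed in the dark carrying tray: a dark grey foam block, blue on the pocket's floor and round its mouth, 110 (x) by 88 (y) by 26 mm high with a central pocket 74 mm (x) by 55 mm (y), its floor 4 mm above the origin. Origin: centre of the underside; the pack's long side goes along x, either way round. The four nests lie side by side (centres 112 mm apart in x, 90 in y), shuffled among the tray's four places; the tray's walls are lower.
- nest8: Nest for the 8-cell pack, fixed in the dark carrying tray: a dark grey foam block, green on the pocket's floor and round its mouth, 110 (x) by 88 (y) by 26 mm high with a central pocket 93 mm (x) by 55 mm (y), its floor 4 mm above the origin. Origin: centre of the underside; the pack's long side goes along x, either way round. The four nests lie side by side (centres 112 mm apart in x, 90 in y), shuffled among the tray's four places; the tray's walls are lower.
- bare4: Unfinished 4-cell pack, a loose rigid block standing upright: 4 bare grey cells (two by two) held by red tape round the top and bottom edges, no black wrap and no connector. 41 mm (x) by 41 mm (y) by 67 mm high; origin: centre of the underside. It does not belong in the tray.
- bare6: Unfinished 6-cell pack, a loose rigid block standing upright: 6 bare grey cells (three by two) held by red tape round the top and bottom edges, no black wrap and no connector. 60 mm (x) by 41 mm (y) by 67 mm high; origin: centre of the underside. It does not belong in the tray.
Mind the look-alikes: they are no part of the job. What is shaped like the pack6 but pink is not meant.

How it is judged:
At the end, for the whole second after the job is handed in: Each finished pack stands upright (within 7 degrees) on the floor of its own nest (its underside less than 9 mm above the nest's underside, its centre within 14 mm of the nest's centre), at rest, and the two unfinished packs are within 20 mm of where they began (horizontal distance between pack3 and nest3 below 0.014 m and z of pack3 in the frame of nest3 below 0.009 m and angle between each of pack3, pack4, pack6, pack8's own z axis and vertical below 0.12 rad and linear speed of each of pack3, pack4, pack6, pack8 below 0.02 m/s and horizontal distance between pack4 and nest4 below 0.014 m and z of pack4 in the frame of nest4 below 0.009 m and horizontal distance between pack6 and nest6 below 0.014 m and z of pack6 in the frame of nest6 below 0.009 m and horizontal distance between pack8 and nest8 below 0.014 m and z of pack8 in the frame of nest8 below 0.009 m and distance of each of bare4, bare6 from where it was at the start of the episode below 0.02 m); the robot touches nothing.
It fails at once if the unfinished 4-cell pack is shifted more than 20 mm or tipped (distance of bare4 from where it was at the start of the episode above 0.02 m or angle between bare4's own z axis and vertical above 0.35 rad).
It fails at once if the unfinished 6-cell pack is shifted more than 20 mm or tipped (distance of bare6 from where it was at the start of the episode above 0.02 m or angle between bare6's own z axis and vertical above 0.35 rad).
It fails at once if a finished pack is tipped over (leans more than 35 degrees) (angle between any of pack3, pack4, pack6, pack8's own z axis and vertical above 0.61 rad).
It also fails if it takes over 112 s, if anything falls off the work surface, if the arm or the gripper's body presses on something with over 40 N, if the wrist force passes 120 N, or if a joint passes its speed limit or range.

## Working session

There is one attempt and no reset: what is moved stays moved. The work goes in short steps, each a Python script; the robot and the scene stay as the last script left them, time stands still between calls to the robot, and variables do not carry over. Pictures are saved under pics/ and viewed, at most 14 in all, crops included, and the job is handed in when it is done.

```bash
mkdir -p pics; ls; python3 - <<'E'
from plant import r, vision, models, telemetry
import cv2
for n in ("top","scene"):
    im=vision.snapshot(n); cv2.imwrite(f"pics/{n}0.png",cv2.resize(im[:,:,::-1],(800,600),interpolation=cv2.INTER_CUBIC))
    c=vision.get_calibration(n); print(n,c)
for t in ["pack3","pack4","pack6","pack8","nest3","nest4","nest6","nest8","bare4","bare6"]:
    print(t,[(d["at"],round(d["score"],2)) for d in models.mark_of(t,"top")])
print(telemetry.current_t())
E
```

```text
pics
top {'fx': 400.2627964427416, 'fy': 400.2627964427416, 'cx': 282.28494069628476, 'cy': 211.37138848747298, 'position': array([ 0.42503765, -0.05169895,  0.86996629]), 'orientation': array([ 0.02071841, -0.69740746,  0.7162793 , -0.01172829])}
scene {'fx': 378.89620645744935, 'fy': 378.89620645744935, 'cx': 279.15089544253965, 'cy': 217.41156177252697, 'position': array([0.79527579, 0.46095429, 0.88994665]), 'orientation': array([-0.08439704,  0.27246627,  0.91437086, -0.2873416 ])}
pack3 [([0.4664, -0.3079, 0.0022], 0.87), ([0.5835, -0.0382, 0.0006], 0.8), ([0.5897, -0.176, 0.0008], 0.76), ([0.2814, -0.3927, 0.0001], 0.63), ([0.4709, -0.0466, 0.0051], 0.58)]
pack4 [([0.4664, -0.3079, 0.0022], 0.87), ([0.5835, -0.0382, 0.0006], 0.8), ([0.5897, -0.176, 0.0008], 0.76), ([0.2814, -0.3927, 0.0001], 0.63), ([0.4709, -0.0466, 0.0051], 0.58)]
pack6 [([0.4664, -0.3079, 0.0022], 0.87), ([0.5835, -0.0382, 0.0006], 0.8), ([0.5897, -0.176, 0.0008], 0.76), ([0.2814, -0.3927, 0.0001], 0.63), ([0.4709, -0.0466, 0.0051], 0.58)]
pack8 [([0.4664, -0.3079, 0.0022], 0.87), ([0.5835, -0.0382, 0.0006], 0.8), ([0.5897, -0.176, 0.0008], 0.76), ([0.2814, -0.3927, 0.0001], 0.63), ([0.4709, -0.0466, 0.0051], 0.58)]
nest3 [([0.5701, 0.1377, 0.0093], 0.97), ([0.6059, 0.2216, 0.0073], 0.75), ([0.4699, 0.1808, 0.0052], 0.74), ([0.4982, 0.265, 0.0078], 0.59)]
nest4 [([0.5701, 0.1377, 0.0093], 0.97), ([0.6059, 0.2216, 0.0073], 0.75), ([0.4699, 0.1808, 0.0052], 0.74), ([0.4982, 0.265, 0.0078], 0.59)]
nest6 [([0.5701, 0.1377, 0.0093], 0.97), ([0.6059, 0.2216, 0.0073], 0.75), ([0.4699, 0.1808, 0.0052], 0.74), ([0.4982, 0.265, 0.0078], 0.59)]
nest8 [([0.5701, 0.1377, 0.0093], 0.97), ([0.6059, 0.2216, 0.0073], 0.75), ([0.4699, 0.1808, 0.0052], 0.74), ([0.4982, 0.265, 0.0078], 0.59)]
bare4 [([0.6058, -0.2942, 0.006], 0.83), ([0.4529, -0.1642, 0.0038], 0.61)]
bare6 [([0.6058, -0.2942, 0.006], 0.83), ([0.4529, -0.1642, 0.0038], 0.61)]
0.6
```

View pics/top0.png

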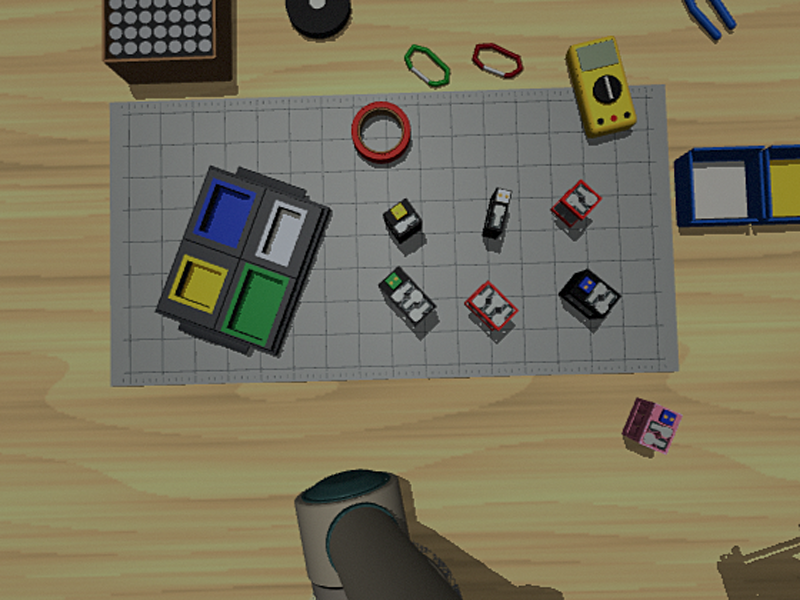

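View pics/scene0.png

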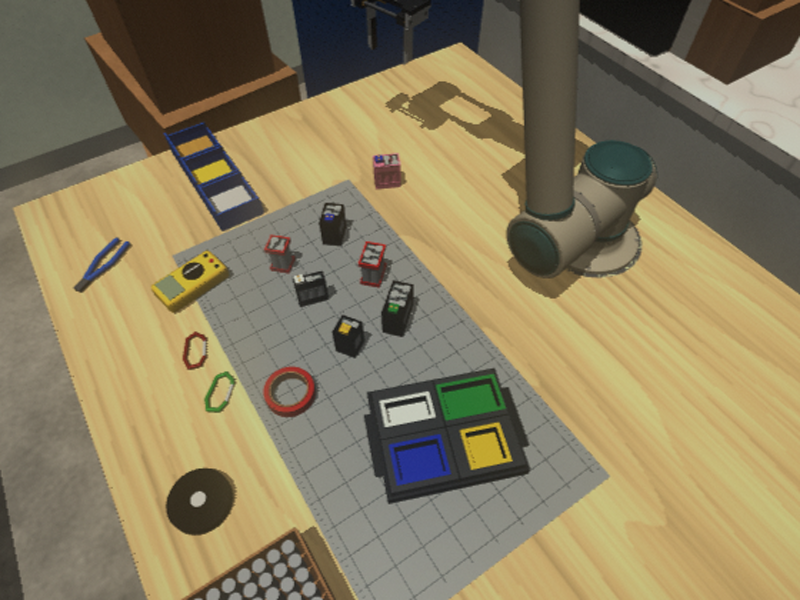

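The top view gives every identity. The packs are yellow (403,220), white (497,212), green (407,298) and blue (590,295). The nests are blue (224,212), white (282,233), yellow (199,283) and green (259,302). The pink pack at (652,425) is the look-alike, and the red-tape packs stand at (577,205) and (492,305). Next I fit box silhouettes to the masks to get pose and yaw.

```bash
cat > fit.py <<'E'
import numpy as np, cv2
from scipy.optimize import minimize
from scipy.spatial.transform import Rotation as R
def proj(c,P):
    q=np.asarray(c["orientation"]); M=R.from_quat(q[[1,2,3,0]]).as_matrix()
    p=(np.asarray(P)-c["position"])@M
    return np.c_[c["fx"]*p[:,0]/p[:,2]+c["cx"],c["fy"]*p[:,1]/p[:,2]+c["cy"]]
def box(x0,x1,y0,y1,z0,z1): return np.array([[x,y,z] for x in(x0,x1) for y in(y0,y1) for z in(z0,z1)])
def sil(c,parts,s,S=8):
    m=np.zeros((420,560),np.uint8)
    Rz=R.from_euler("z",s[2]).as_matrix()
    for b in parts:
        h=cv2.convexHull(proj(c,b@Rz.T+[s[0],s[1],0]).astype(np.float32))
        cv2.fillConvexPoly(m,np.round(h*256).astype(np.int32),255,cv2.LINE_AA,8)
    return m/255.
def fit(L,W,views,xy,yaws):
    parts=[box(-L/2,L/2,-W/2,W/2,0,.067),box(L/2-.020,L/2-.002,-.009,.009,.067,.076)]
    def cost(s):
        t=0
        for c,m in views:
            a=sil(c,parts,s); t+=1-np.minimum(a,m).sum()/np.maximum(a,m).sum()
        return t/len(views)
    best=None
    for y in yaws:
        s0=np.array([*xy,y]); sim=np.vstack([s0,s0+[.008,0,0],s0+[0,.008,0],s0+[0,0,.3]])
        o=minimize(cost,s0,method="Nelder-Mead",options=dict(initial_simplex=sim,maxiter=120))
        if best is None or o.fun<best.fun: best=o
    return best.x,best.fun
E
cat > m.py <<'E'
from plant import r, vision, models, telemetry
from fit import *
import json
size=dict(pack3=(.06,.022),pack4=(.041,.041),pack6=(.06,.041),pack8=(.079,.041))
xy=dict(pack4=(.5835,-.0382),pack3=(.5897,-.176),pack8=(.4709,-.0466),pack6=(.4664,-.3079))
nest=dict(nest3=(.5701,.1377),nest6=(.6059,.2216),nest8=(.4699,.1808),nest4=(.4982,.265))
res={}
reg={}
for n in ("top","scene"):
    vision.snapshot(n); reg[n]=(vision.get_calibration(n),models.regions_of("pack3",n))
    for k in nest:
        pass
for k in size:
    v=[]
    for n,(c,ds) in reg.items():
        u=proj(c,[[*xy[k],.04]])[0]
        d=min(ds,key=lambda d:np.hypot(*(np.argwhere(d["pixels"]).mean(0)[::-1]-u)))
        e=np.hypot(*(np.argwhere(d["pixels"]).mean(0)[::-1]-u))
        if e<10: v.append((c,d["pixels"].astype(float)))
    o,f=fit(*size[k],v,xy[k],np.arange(-3,3.2,.785))
    res[k]=o.tolist(); print(k,len(v),o.round(4),np.degrees(o[2]).round(1),round(f,3))
# tray: rigid fit of the four nest marks from both cameras
S={"nest3":(1,1),"nest6":(1,-1),"nest8":(-1,1),"nest4":(-1,-1)}
obs={k:[nest[k]] for k in nest}
for n in ("scene",):
    ds=models.mark_of("nest3",n)
    for d in ds:
        k=min(nest,key=lambda k:np.hypot(*(np.array(d["at"][:2])-nest[k])))
        obs[k].append(d["at"][:2]); print(n,k,d["at"])
A={k:np.mean(v,0) for k,v in obs.items()}
mid=np.mean(list(A.values()),0)
ex=(A["nest3"]-A["nest8"]+A["nest6"]-A["nest4"]); ey=(A["nest6"]-A["nest3"]+A["nest4"]-A["nest8"])
yaw=np.arctan2(ex[1],ex[0]); yaw2=np.arctan2(ey[1],ey[0])-np.pi/2
print("tray",mid,np.degrees([yaw,yaw2])); yaw=(yaw+yaw2)/2
e=np.array([np.cos(yaw),np.sin(yaw)]); g=np.array([-e[1],e[0]])
for k,(sx,sy) in dict(nest3=(1,-1),nest6=(1,1),nest8=(-1,-1),nest4=(-1,1)).items():
    p=mid+sx*.056*e+sy*.045*g; res[k]=[*p,yaw]; print(k,p.round(4),(p-A[k]).round(4))
json.dump(res,open("poses.json","w"))
print(telemetry.current_tool_rot(),telemetry.current_t())
E
python3 m.py
```

```text
pack3 2 [ 0.5879 -0.1801 -0.2728] -15.6 0.126
pack4 2 [ 0.5816 -0.0439  2.1753] 124.6 0.12
pack6 2 [ 0.4667 -0.3111  0.8744] 50.1 0.085
pack8 2 [ 0.47   -0.0473  0.7368] 42.2 0.108
scene nest6 [0.6009, 0.2207, 0.004]
scene nest8 [0.4686, 0.1806, 0.0065]
scene nest3 [0.5707, 0.139, 0.0039]
scene nest4 [0.4969, 0.2615, 0.009]
tray [0.53515   0.2008625] [-22.19403577 -20.34119181]
nest3 [0.571  0.1386] [0.0006 0.0003]
nest6 [0.6037 0.2225] [0.0003 0.0013]
nest8 [0.4666 0.1792] [-0.0026 -0.0015]
nest4 [0.4993 0.2631] [ 0.0017 -0.0001]
[ 6.73620837e-05  9.89735060e-01  1.42914331e-01 -2.13376111e-06] 0.85
```

```bash
cat > job.py <<'E'
from plant import r, gripper_to, inverse_kinematics, vision, models, telemetry
from fit import *
import json, itertools
P=json.load(open("poses.json"))
size=dict(pack3=(.06,.022),pack4=(.041,.041),pack6=(.06,.041),pack8=(.079,.041))
def quat(psi): return np.array([0,np.cos(psi/2),np.sin(psi/2),0])
def plan(k):
    "pick and place yaw of the tool with the smallest turn of the last joint"
    n="nest"+k[4:]; best=None
    for a,b in itertools.product((0,1),(0,1)):
        pa=P[k][2]+a*np.pi; pb=P[n][2]+b*np.pi
        qa=inverse_kinematics([*P[k][:2],.2],quat(pa)); qb=inverse_kinematics([*P[n][:2],.2],quat(pb))
        if qa is None or qb is None: continue
        s=max(abs(qa[5]),abs(qb[5]))+.3*abs(qa[5]-qb[5])
        if best is None or s<best[0]: best=(s,pa,pb)
    return best
def refine(k,pic=None):
    c=vision.get_calibration("wrist"); im=vision.snapshot("wrist")
    if pic: cv2.imwrite(f"pics/{pic}.png",im[:,:,::-1])
    ds=models.regions_of(k,"wrist"); u=proj(c,[[*P[k][:2],.04]])[0]
    e=[np.hypot(*(np.argwhere(d["pixels"]).mean(0)[::-1]-u)) for d in ds]
    print("px expected",u.round(0),"offsets",np.round(e,0))
    if not e: return None
    d=ds[int(np.argmin(e))]
    o,f=fit(*size[k],[(c,d["pixels"].astype(float))],P[k][:2],P[k][2]+np.arange(-.5,.6,.25))
    print(k,o.round(4),np.degrees(o[2]).round(1),round(f,3),"was",np.round(P[k],4)); return o,f
E
python3 - <<'E'
from job import *
for k in size: print(k,plan(k))
k="pack8"; s,pa,pb=plan(k)
gripper_to(.065,30)
r.move_to([*P[k][:2],.26],quat(pa))
refine(k,"w8"); print(telemetry.current_t())
E
```

```text
pack3 (np.float64(1.8969506701147334), 2.86881964148059, 2.7704027689449493)
pack4 (np.float64(0.8495041970587183), 2.175327306336337, 2.7704027689449493)
pack6 (np.float64(1.2362643497462797), 0.8744139103363162, 2.7704027689449493)
pack8 (np.float64(1.4396884914400967), 0.7367723708206665, 2.7704027689449493)
px expected [280. 188.] offsets [  1. 153. 170. 102.]
pack8 [ 0.4712 -0.046   0.7228] 41.4 0.037 was [ 0.47   -0.0473  0.7368]
3.7167
```

View pics/w8.png

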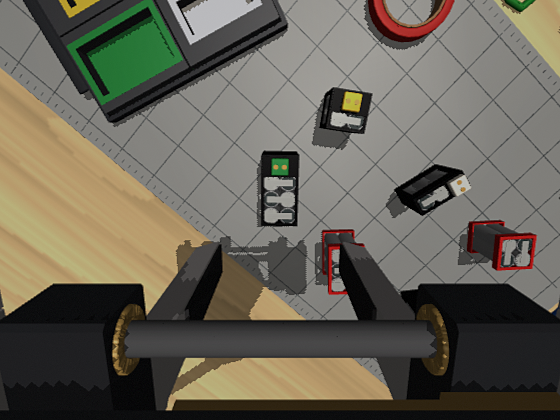

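```bash
cat >> job.py <<'E'
def cycle(k,look=True):
    s,pa,pb=plan(k); W=size[k][1]; n="nest"+k[4:]
    if look:
        gripper_to(W+.024,30); r.move_to([*P[k][:2],.26],quat(pa))
    of=refine(k)
    if of and of[1]<.08: P[k]=of[0].tolist(); json.dump(P,open("poses.json","w"))
    else: print("fit poor"); return
    s,pa,pb=plan(k); x,y,_=P[k]
    r.move_l([x,y,.13],quat(pa),vel=.2)
    if r.move_l([x,y,.056],vel=.12,guard=8): print("blocked",telemetry.current_ee_pos()); return
    gripper_to(max(W-.012,0),30); print("opening",telemetry.current_opening(),"force",telemetry.current_finger_force())
    r.move_l([x,y,.18],vel=.15)
    if telemetry.current_opening()<W-.004: print("lost"); return
    X,Y,_=P[n]; r.move_l([X,Y,.18],quat(pb),vel=.2)
    r.move_l([X,Y,.09],vel=.15,guard=10)
    hit=r.move_l([X,Y,.054],vel=.03,guard=8); z=telemetry.current_ee_pos()[2]
    print(k,"hit",hit,"underside z",z-.056,"t",telemetry.current_t())
    if z>.072: print("stuck on rim"); return
    gripper_to(W+.02); r.move_l([X,Y,.2],vel=.2); return True
E
python3 - <<'E'
from job import *
print(cycle("pack8"))
cv2.imwrite("pics/t1.png",vision.snapshot("top")[80:280,60:340,::-1].repeat(2,0).repeat(2,1)); print(telemetry.current_t())
E
```

```text
px expected [280. 189.] offsets [102.   1. 170. 153.]
pack8 [ 0.472  -0.0458  0.7362] 42.2 0.035 was [ 0.47   -0.0473  0.7368]
opening 0.040436659024821464 force 29.94378626346588
pack8 hit True underside z 0.009016753352547459 t 11.075
True
12.4917
```

View pics/t1.png

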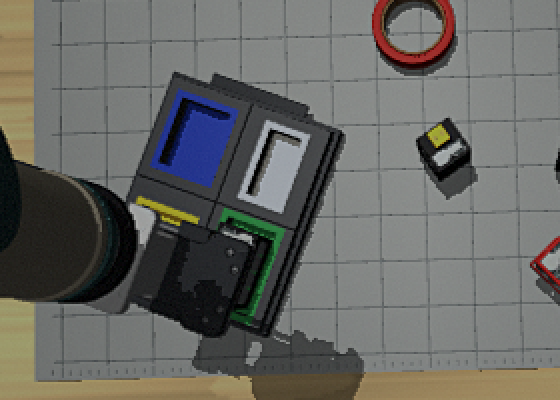

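Pack8 came down onto the nest floor: its underside is at 9 mm, while the rim would be about 31 mm. The arm hides it in the top view (around (200,270)), so I'll check it in the next picture once the arm has moved. Next are pack4 and pack3.

```bash
python3 - <<'E'
from job import *
ok=cycle("pack4")
print(ok)
if ok:
    s,pa,pb=plan("pack3")
    gripper_to(.046,30); r.move_to([*P["pack3"][:2],.26],quat(pa))
    refine("pack3","w3")
    cv2.imwrite("pics/t2.png",vision.snapshot("top")[80:280,60:340,::-1].repeat(2,0).repeat(2,1)); print(telemetry.current_t())
E
```

```text
px expected [280. 191.] offsets [108.   2. 191. 192.]
pack4 [ 0.5829 -0.042   2.1763] 124.7 0.061 was [ 0.5816 -0.0439  2.1753]
opening 0.04081815529137907 force 29.92452621459961
pack4 hit True underside z 0.009153412936132192 t 20.25
True
px expected [279. 190.] offsets [  2. 160. 321.]
pack3 [ 0.5889 -0.1793 -0.2684] -15.4 0.091 was [ 0.5879 -0.1801 -0.2728]
23.8917
```

View pics/t2.png

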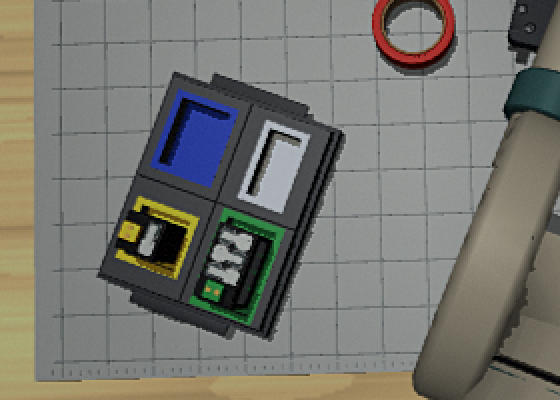

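Both packs stand in their pockets, pack8 in green at (225,265) and pack4 in yellow at (155,240). The pack3 fits agree to 1 mm, so I'll accept that score and carry on.

```bash
sed -i 's/of\[1\]<.08/of[1]<.12/' job.py; python3 - <<'E'
from job import *
ok=cycle("pack3",look=False); print(ok)
if ok: ok=cycle("pack6"); print(ok)
if ok:
    r.move_to([.25,-.3,.3],quat(.5))
    for n in ("top","scene"):
        im=vision.snapshot(n); cv2.imwrite(f"pics/{n}9.png",cv2.resize(im[:,:,::-1],(800,600)))
        for t in ("pack3","bare4"): print(n,t,[(d["at"],round(d["score"],2)) for d in models.mark_of(t,n)])
print(telemetry.current_t(),[np.round(P["nest"+i],3).tolist() for i in "3468"])
E
```

```text
px expected [279. 190.] offsets [159. 321.   2.]
pack3 [ 0.5897 -0.1794 -0.2632] -15.1 0.075 was [ 0.5879 -0.1801 -0.2728]
opening 0.021778211257570255 force 29.995830953121185
pack3 hit True underside z 0.009255081686990761 t 30.3333
True
px expected [281. 190.] offsets [133.   0.]
pack6 [ 0.4672 -0.3101  0.871 ] 49.9 0.054 was [ 0.4667 -0.3111  0.8744]
opening 0.04084782668209234 force 29.939720034599304
pack6 hit True underside z 0.009147687926553287 t 41.5667
True
top pack3 [([0.2784, -0.3924, 0.0037], 0.9), ([0.4647, 0.1793, 0.0133], 0.88), ([0.603, 0.2245, 0.0108], 0.85), ([0.4969, 0.2633, 0.0119], 0.78), ([0.568, 0.1382, 0.0115], 0.74)]
top bare4 [([0.6034, -0.2947, 0.0021], 0.63)]
scene pack3 [([0.5715, 0.1364, 0.0086], 0.89), ([0.4702, 0.1769, 0.012], 0.84), ([0.4953, 0.2585, 0.0104], 0.71), ([0.2807, -0.3905, -0.003], 0.66), ([0.6018, 0.2199, 0.0117], 0.59)]
scene bare4 [([0.5964, -0.2934, -0.0013], 0.87), ([0.4551, -0.167, 0.0028], 0.7), ([0.499, 0.2597, 0.0138], 0.34)]
45.5167 [[0.571, 0.139, -0.371], [0.499, 0.263, -0.371], [0.604, 0.222, -0.371], [0.467, 0.179, -0.371]]
```

View pics/scene9.png

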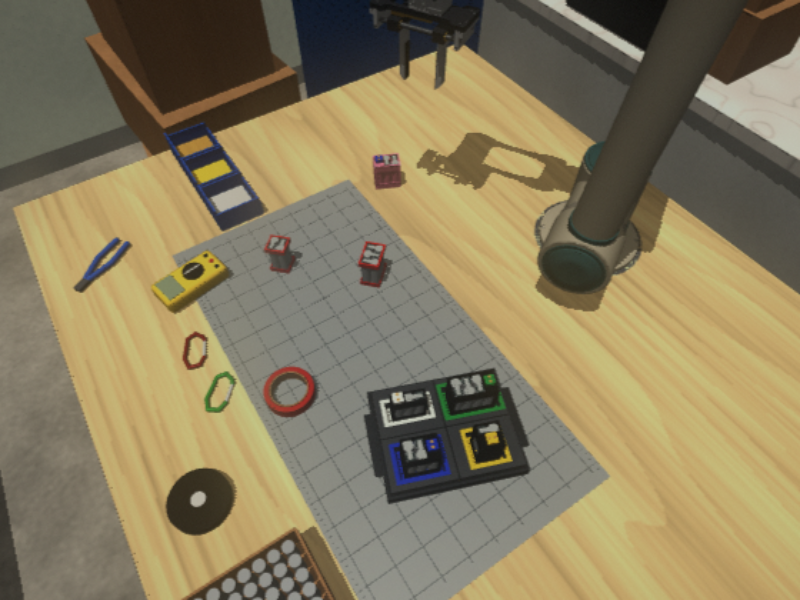

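All four packs stand in their own nests, white (407,403), green (472,393), blue (420,458) and yellow (487,443). The red-tape packs at (279,254) and (372,263) have not moved, and the arm is clear.

```bash
python3 -c "
from plant import r
print(r.sign_off())"
```

```text
the job is handed in; nothing more can be done
None
```

I handed the job in at about 46 s: all four finished packs stand upright in their own nests, and both red-tape packs and the pink look-alike stand where they were (no verdict was returned).

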